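# Show the bonsai's marker to the camera in the inspection mirror

### The job

Press down the yellow thumb lever behind the little camera until its lens cover is fully raised, then turn the mirror (the blue tab on top is its grip) until the orange marker on the bonsai's trunk appears to the camera in the middle of the mirror (the needle under the mirror then points at the marker). The mirror springs back if let go, so finish while still holding it steady at that angle. Do not disturb the bonsai or the other things on the bench.

Things in the scene. Friction and masses are not known exactly. Their poses are not given: they have to be found in the camera images.
- lens_cover (a joint): yellow hinged lens cover on the small black camera. 0 = shut over the lens, 1.0 rad = end stop, fully up. Its thumb lever sticks out behind the camera: press the lever's end pad DOWN to raise the cover. It stays where it is left (friction, 1 to 2 N at the pad). May start up to 0.2 raised.
- thumb_pad (a point): middle of the top face of the thumb lever's 26 x 26 mm yellow end pad, 55 mm from the pivot, behind the camera (away from the mirror). At joint 0 the lever rises 0.5 rad above level, pad 187 mm above the table; at joint 1.0 it slopes 0.5 rad below level, pad 134 mm above the table. The camera's back is about 42 mm nearer the mirror than the pad.
- cover_pivot (a point): the pivot of the lens cover, 158 mm above the table, at the back edge of the camera's top (camera 60 long x 56 wide, top face 150 mm above the table). The level line from mirror_axis through lens to here is the camera's axis, and the thumb lever points on along it.
- lens (a point): front of the camera's lens (36 mm across), 120 mm above the table, 144 mm from the mirror axis; the camera looks level, straight at the mirror's middle.
- mirror_axis (a point): a point on the mirror's upright turning axis, at the middle of the glass, 120 mm above the table. The rig (base plate, camera, mirror) is fixed to the table.
- mirror: swivelling inspection mirror, 74 x 74 mm, 8 thick, 83 to 157 mm above the table, glass face on the upright turning axis. Origin on that axis at table height, z up, x = the way the glass faces. From rest (facing 0.26 rad counter-clockwise of the lens, seen from above) it turns clockwise only, up to 1.7 rad. A spring (0.016 N m at rest, + 0.04 N m per rad) turns it back if let go.
- grip_tab (a point): point on the mirror's turning axis inside the blue grip tab, 182 mm above the table, to be pinched from above. The tab stands on the mirror's top edge: 10 mm thick (along the mirror's x) x 36 wide (its y), 156 to 202 mm above the table, centred on the axis.
- needle: orange arrow 90 mm long, 50 mm above the table, on a brass collar round the mirror's stem, geared to turn twice as far as the mirror. Its x axis (along the arrow) is always the way the camera's line of sight leaves the mirror: when it points at the marker, the marker is in the middle of the mirror. Origin on the mirror's axis at table height. Thin: leave it to the gearing.
- marker (a point): centre of the marker: an orange ball 22 mm across on a steel pin sticking out of the bonsai's trunk, 120 mm above the table, level with lens and mirror middle.
- bonsai: bare bonsai 290 mm tall in a grey-brown pot 164 mm across and 58 tall, 3 kg. Origin under the pot's middle, z up; the marker pin points along its x axis, marker 65 mm out. Do not move.
- spray_bottle: bystander: white plastic bottle with green cap, 60 mm across, 160 tall; leave it alone. Origin at its underside's middle.
- clay_pot: bystander: small empty terracotta pot, 84 mm across the rim, 70 tall; leave it alone. Origin at its underside's middle.
- wire_spool: bystander: copper-coloured spool, 72 mm across, 40 tall; leave it alone. Origin at its underside's middle.
- paste_jar: bystander: grey jar with red cap, 60 mm across, 60 tall; leave it alone. Origin at its underside's middle.
- brush: bystander: hand brush lying flat; leave it alone. Origin at its underside's middle (lying).
- shears: bystander: pruning shears with red handles lying flat, about 180 mm long; leave it alone. Origin at its underside's middle (lying).

How it is judged:
By the outcome, as a careful person would: the job done as asked, in the order asked, and still so for the second after the job is handed in, while the arm keeps its last pose, push and grip.
It also fails if it takes over 42 s, if anything falls off the work surface, if the arm or the gripper's body presses on something with over 40 N, if the wrist force passes 120 N, or if a joint passes its speed limit or range.

### The arm

A 6-joint arm with a two-finger parallel gripper is mounted at the origin on the work surface. World frame = base frame: x ahead of the robot, y to its left, z up, the work surface at z = 0. Lengths are in m, angles in degrees, forces in N, time in s.
With the tool pointing down it reaches from about 0.4 to 0.825 m from the base axis. Payload 7 kg.
Tool frame: the origin (TCP) lies at the very end of the fingers, on their centre line; the grasp point (between the pads) lies 19 mm behind it (r.hold_point_z is the distance from the TCP to the grasp point, in m); z points along the fingers, y is the direction in which the jaws open and shut (so a half turn about z gives the same grasp; the last joint's range is limited). The gripper opens to 88 mm and grips with 3 to 60 N. Pads are 19 mm wide; open, the fingers measure 130 mm over their backs; the gripper's body (78 mm by 193 mm) begins 47 mm behind the grasp point.
Start: joints at [-47.607, 20.546, 0.682, 0, -70.136, -16.507], TCP at [0.295, -0.607, 0.227] pointing down, gripper open.
Joint ranges: [-176.03, 176.03], [-82.01, 121.73], [-58.28, 71.71], [-173.87, 95.51], [-174.79, -0.11], [-173.66, 173.66]. Speed limits (degrees/s): [136.94, 136.94, 172.46, 180, 180, 180].

### API

Orientations are given as [roll, pitch, yaw] about the fixed x, y, z axes, in that order (R = Rz(yaw) Ry(pitch) Rx(roll)).
In Python, from plant import r gives the robot as it stands. The module is installed in compiled form; this text tells all that it offers.
- The arm moves only by the shell command python3 -m inch 'ROWS' [FORCE]. ROWS is text: rows parted by semicolons, each of 7 numbers parted by spaces: the shift along the tool's x, y, z in m, then the turn, a rotation vector about the tool's x, y, z in rad, then the opening, from 0 (shut) to 1 (fully open). In form: tx ty tz ax ay az jaw; .... A call has 1 to 20 rows; each row shifts and turns the commanded pose from where the row before left it, along the tool's axes as they then stand; what a row does not reach is not made up. A row lasts 1/12 s, in which the tool goes at most 41.7 mm and 7.16 degrees, less where a joint would pass 70% of its speed; a pose out of reach is approached as far as the arm can. A call with a gripper value outside its range is refused whole. The fingers move at their own pace and stop on an object; FORCE is the grip in N (left out, the last holds). Time passes only in rows, so rows that do not move let the fingers close. It gives the time, the measured TCP pose, the force and the opening at its end, in the units of the state.
- r.get_state(): the state, without advancing time (a new reading comes with each control period).
- r.capture(name): name is "side" or "top"; returns the picture (480x640x3 uint8, red, green, blue); there is no depth.
- r.camera_params(name): a dict with "vfov" (degrees; the focal length in pixels is half the picture's height over the tangent of half this angle, whatever the lens; pixels are square), "cx", "cy" (the principal point, pixels), "R" (3x3) and "t" (3): a world point X has camera coordinates R X + t. Camera axes: x right, y down, z forward; pixel columns grow to the right and rows downward; lengths in m; the calibration is good to about 2 mm. A picture is of the moment at which its call begins. camera_params takes no time and is no camera call.
- r.close_job(): hands the job in, once; it reports no verdict.
Trained networks look in the newest picture that a camera, given by its name, has taken for a name from the list of things; names that differ only in an ending like _2 or _b are one class to them, and where a whole thing is asked for, a point or a joint stands for the part that bears it (a point fixed in the world has none). Each returns a list of dicts, best first, with "p" (0 to 1); they miss things now and then, are a little off and sometimes report something else, mostly with a low value. They report only what shows in the picture. A call takes as long as a camera call.
- r.recognise(target, camera): "xy" ([column, row] in pixels, amid what is visible of it).
The state is a dict: "time_s": time; "joints": joint angles; "qd": joint speeds; "joint_torque": joint torques, N m; "tcp_pos": TCP position; "eef_rot": TCP orientation; "contact_force": force on the tool from outside, world axes, zero at the start; "moment": the same for the moment, N m; "gripper_width": finger opening in m.
Only numpy, scipy, OpenCV 4.12 (cv2) and the standard library are available. Lean on these libraries where they do the work, as an engineer would, in place of code of your own. Each camera call takes 0.05 s, during which the arm holds its last target.

## Working session

There is one attempt and no reset: what is moved stays moved. The work goes in short steps, Python scripts to look and compute and a shell command to move; the robot and the scene stay as the last step left them, time stands still between calls to the robot, and variables do not carry over. Pictures are saved under pics/ and viewed, and the job is handed in when it is done.

```bash
mkdir -p pics; python3 - <<'E'
from plant import r
import cv2
for n in("side","top"):
    im=r.capture(n); cv2.imwrite(f"pics/{n}0.png",im[:,:,::-1]); p=r.camera_params(n); print(n,p)
    for t in ["thumb_pad","cover_pivot","lens","mirror_axis","grip_tab","marker","bonsai","needle","lens_cover"]:
        print(t,[(d["xy"],round(d["p"],2)) for d in r.recognise(t,n)[:2]])
print(r.get_state())
E
```

```text
side {'vfov': 42.42977266829915, 'cx': 320.1359520422887, 'cy': 238.46748603761685, 'R': array([[-9.81839436e-01, -1.89713697e-01,  1.88888507e-04],
       [-1.16866074e-01,  6.04040794e-01, -7.88338151e-01],
       [ 1.49444449e-01, -7.74043560e-01, -6.15242167e-01]]), 't': array([0.53624619, 0.13435412, 1.45313448])}
thumb_pad [([306.5, 248.3], 0.92), ([404.3, 192.7], 0.36)]
cover_pivot [([301.8, 248.0], 0.63)]
lens [([325.6, 267.9], 0.85), ([304.9, 247.9], 0.49)]
mirror_axis [([327.2, 269.4], 0.75), ([306.2, 246.5], 0.21)]
grip_tab [([365.7, 220.9], 0.78)]
marker [([269.3, 218.0], 0.7)]
bonsai [([267.9, 217.4], 0.84), ([306.8, 250.3], 0.32)]
needle [([359.7, 254.3], 0.64)]
lens_cover [([309.2, 247.9], 0.95)]
top {'vfov': 42.01428068833537, 'cx': 311.3819197015846, 'cy': 242.35781443674597, 'R': array([[ 0.01840621, -0.99973843,  0.01357535],
       [-0.98777273, -0.02028488, -0.15457539],
       [ 0.15481033, -0.01056422, -0.98788773]]), 't': array([9.09618321e-04, 5.59238660e-01, 1.50112363e+00])}
thumb_pad [([254.1, 226.7], 0.93)]
cover_pivot [([260.7, 230.3], 0.72), ([467.3, 21
[... 237 characters left out ...]
ens_cover [([255.1, 227.7], 0.56)]
{'time_s': 1.0, 'joints': array([-4.76076724e+01,  2.05459027e+01,  6.82641281e-01, -1.15638337e-04,
       -7.01374860e+01, -1.65063369e+01]), 'qd': array([ 0.1468318 , -0.04236179, -0.02648808, -0.08949452, -0.02476504,
       -0.00735992]), 'joint_torque': array([ 6.43352214e-04, -5.82396412e+01,  2.93301058e+01,  7.00261742e+00,
        1.23707435e-02, -5.24311517e-06]), 'tcp_pos': array([ 0.2946581 , -0.60726137,  0.22657124]), 'eef_rot': array([ 1.79999252e+02, -1.08079801e-04, -1.54114049e+02]), 'contact_force': array([ 0.72562485,  0.16108293, -0.37000554]), 'moment': array([0.01095318, 0.04739109, 0.02313169]), 'gripper_width': 0.08757914264965823}
```

View pics/side0.png

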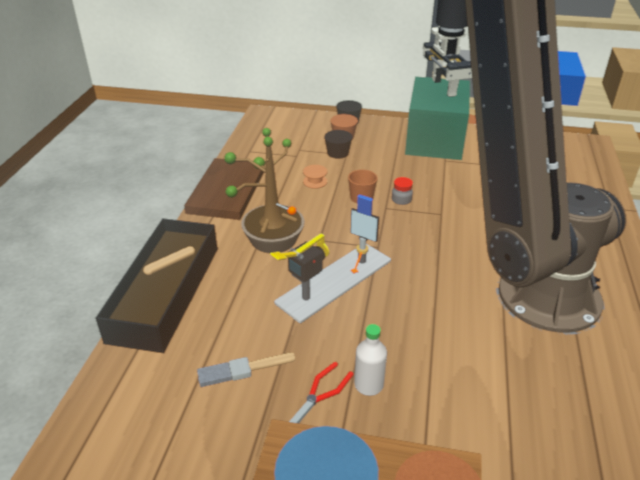

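View pics/top0.png

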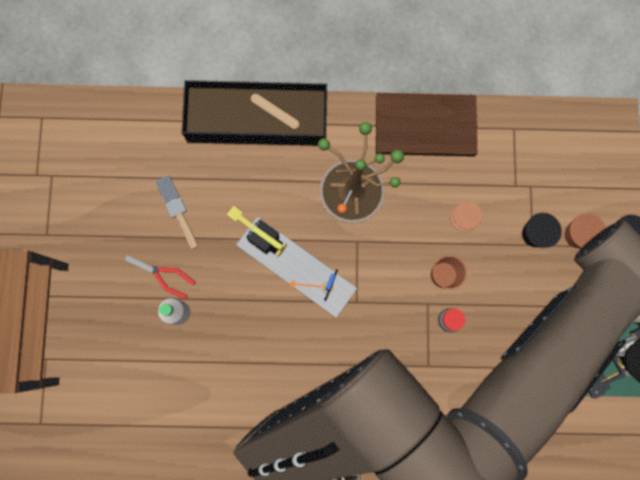

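```bash
python3 - <<'E'
import cv2
a=cv2.imread("pics/side0.png")[170:320,220:420]; cv2.imwrite("pics/side0c.png",cv2.resize(a,(800,600),interpolation=cv2.INTER_CUBIC))
a=cv2.imread("pics/top0.png")[170:320,220:420]; cv2.imwrite("pics/top0c.png",cv2.resize(a,(800,600),interpolation=cv2.INTER_CUBIC))
E
```

```text
(no output)
```

View pics/side0c.png

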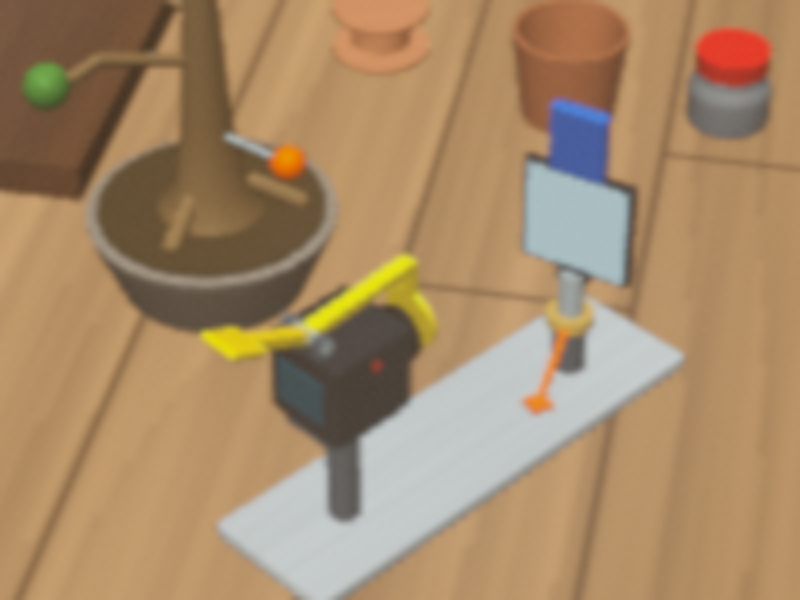

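View pics/top0c.png

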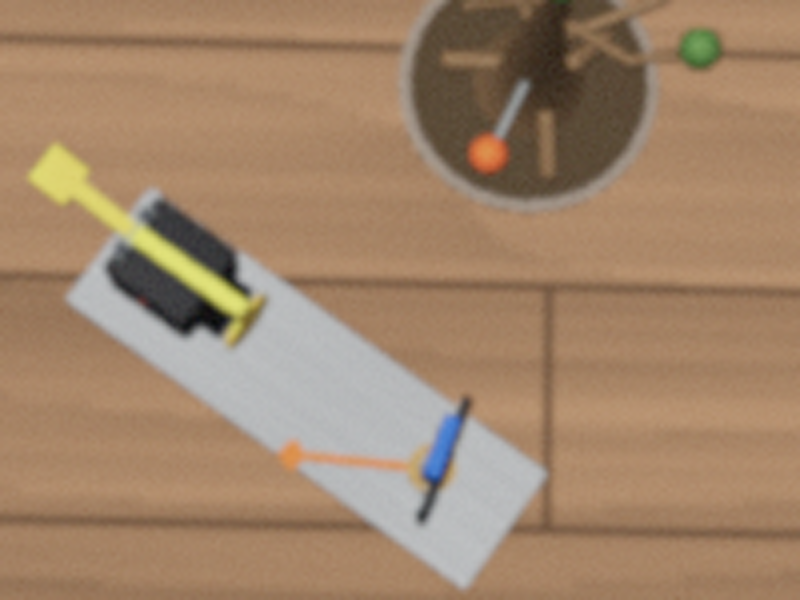

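```bash
cat > h.py <<'E'
import numpy as np,cv2
from plant import r
from scipy.optimize import least_squares
P={}
for n in("side","top"):
    p=r.camera_params(n); f=240/np.tan(np.radians(p["vfov"]/2)); P[n]=(p["R"],p["t"],f,p["cx"],p["cy"])
def proj(n,X):
    R,t,f,cx,cy=P[n]; c=np.atleast_2d(X)@R.T+t; return np.c_[f*c[:,0]/c[:,2]+cx,f*c[:,1]/c[:,2]+cy]
def onz(n,uv,z):
    R,t,f,cx,cy=P[n]; C=-R.T@t; d=R.T@np.array([(uv[0]-cx)/f,(uv[1]-cy)/f,1]); return C+d*(z-C[2])/d[2]
def tri(us,ut):
    g=lambda X:np.r_[proj("side",X)[0]-us,proj("top",X)[0]-ut]
    s=least_squares(g,[.6,0,.15]); return s.x,s.fun
def mask(im,box,kind):
    h=cv2.cvtColor(im,cv2.COLOR_RGB2HSV).astype(int); H,S,V=h[...,0],h[...,1],h[...,2]
    m={"orange":(H>3)&(H<14)&(S>190)&(V>190),"yellow":(H>22)&(H<36)&(S>110)&(V>120),"blue":(H>105)&(H<130)&(S>120)&(V>70)}[kind]
    o=np.zeros_like(m); a,b,c,d=box; o[b:d,a:c]=m[b:d,a:c]; return o
def cen(m): y,x=np.nonzero(m); return np.array([x.mean(),y.mean()]),len(x)
E
python3 - <<'E'
from h import *
S=cv2.imread("pics/side0.png")[:,:,::-1].copy();T=cv2.imread("pics/top0.png")[:,:,::-1].copy()
ms,a=cen(mask(S,(284,200,302,220),"orange")); mt,b=cen(mask(T,(332,200,352,218),"orange"))
print("marker px",ms,a,mt,b); M,f=tri(ms,mt); print(M,f, onz("side",ms,.12),onz("top",mt,.12))
bs,a=cen(mask(S,(350,190,385,225),"blue")); bt,b=cen(mask(T,(315,265,345,300),"blue")); print("tab px",bs,a,bt,b)
ps=np.array([220+238/4,170+341/4]); pt=np.array([220+57/4,170+174/4]);
Pd,f=tri(ps,pt); print("pad",Pd,f,onz("top",pt,.18))
def corners(x,y,yaw):
    c,s=np.cos(yaw),np.sin(yaw)
    return np.array([[x+c*i*.005-s*j*.018,y+s*i*.005+c*j*.018,z] for i in(-1,1) for j in(-1,1) for z in(.158,.202)])
def hc(n,X):
    h=cv2.convexHull(proj(n,X).astype(np.float32)); m=cv2.moments(h); return np.array([m["m10"],m["m01"]])/m["m00"],m["m00"]
def res(v):
    yaw=np.arctan2(Pd[1]-v[1],Pd[0]-v[0])+.26
    return np.r_[hc("side",corners(*v,yaw))[0]-bs,hc("top",corners(*v,yaw))[0]-bt]
s=least_squares(res,[.55,-.03],diff_step=1e-3); A=s.x; print("axis",A,s.fun)
yl=np.arctan2(Pd[1]-A[1],Pd[0]-A[0]); ym=np.arctan2(M[1]-A[1],M[0]-A[0])
print("dist pad",np.hypot(*(Pd[:2]-A)),"lens dir",np.degrees(yl),"marker",np.degrees(ym),"rest",np.degrees(yl+.26),"goal",np.degrees((yl+ym)/2))
# needle tip
for uv in[(220+286/4,170+455/4)]: X=onz("top",uv,.05); print("tip",X,np.degrees(np.arctan2(X[1]-A[1],X[0]-A[0])),np.hypot(*(X[:2]-A)), "expected",np.degrees(yl+.52))
E
```

```text
marker px [292.11111111 211.55555556] 9 [nan nan] 0h.py:18: RuntimeWarning: Mean of empty slice.
  def cen(m): y,x=np.nonzero(m); return np.array([x.mean(),y.mean()]),len(x)
  ret = ret.dtype.type(ret / rcount)
Traceback (most recent call last):
  File "h.py", line 13, in tri
    s=least_squares(g,[.6,0,.15]); return s.x,s.fun
ValueError: Residuals are not finite in the initial point.
```

```bash
sed -i 's/(S>190)&(V>190)/(S>165)\&(V>150)/' h.py
cat > m0.py <<'E'
from h import *
S=cv2.imread("pics/side0.png")[:,:,::-1].copy();T=cv2.imread("pics/top0.png")[:,:,::-1].copy()
ms,a=cen(mask(S,(284,200,302,220),"orange")); mt,b=cen(mask(T,(332,200,352,218),"orange"))
print("marker px",ms,a,mt,b); M,f=tri(ms,mt); print(M,f, onz("side",ms,.12),onz("top",mt,.12))
bs,a=cen(mask(S,(350,190,385,225),"blue")); bt,b=cen(mask(T,(315,265,345,300),"blue")); print("tab px",bs,a,bt,b)
ps=np.array([220+238/4,170+341/4]); pt=np.array([220+57/4,170+174/4]);
Pd,f=tri(ps,pt); print("pad",Pd,f,onz("top",pt,.18))
def corners(x,y,yaw):
    c,s=np.cos(yaw),np.sin(yaw)
    return np.array([[x+c*i*.005-s*j*.018,y+s*i*.005+c*j*.018,z] for i in(-1,1) for j in(-1,1) for z in(.158,.202)])
def hc(n,X):
    h=cv2.convexHull(proj(n,X).astype(np.float32)); m=cv2.moments(h); return np.array([m["m10"],m["m01"]])/m["m00"],m["m00"]
def res(v):
    yaw=np.arctan2(Pd[1]-v[1],Pd[0]-v[0])+.26
    return np.r_[hc("side",corners(*v,yaw))[0]-bs,hc("top",corners(*v,yaw))[0]-bt]
s=least_squares(res,[.55,-.03],diff_step=1e-3); A=s.x; print("axis",A,s.fun)
yl=np.arctan2(Pd[1]-A[1],Pd[0]-A[0]); ym=np.arctan2(M[1]-A[1],M[0]-A[0])
print("dist pad",np.hypot(*(Pd[:2]-A)),"lens dir",np.degrees(yl),"marker",np.degrees(ym),"rest",np.degrees(yl+.26),"goal",np.degrees((yl+ym)/2))
for uv in[(220+286/4,170+455/4)]: X=onz("top",uv,.05); print("tip",X,np.degrees(np.arctan2(X[1]-A[1],X[0]-A[0])),np.hypot(*(X[:2]-A)), "expected",np.degrees(yl+.52))
E
python3 m0.py
```

```text
marker px [291.08695652 211.60869565] 23 [341.64912281 208.21052632] 57
[ 0.63067783 -0.05783455  0.11655506] [-0.2230032  -0.04888758  0.01724831  0.21985454] [ 0.62890293 -0.05304476  0.12      ] [ 0.63047202 -0.05758406  0.12      ]
tab px [364.38888889 204.50505051] 198 [330.20967742 282.01612903] 62
pad [0.59755233 0.18844283 0.18250639] [-0.84793093 -0.18754402  0.07574652  0.94133797] [0.60022023 0.18898494 0.18      ]
axis [ 0.44832529 -0.03038152] [-0.27000747  0.09838285  0.08285085  0.24916967]
dist pad 0.2648637482998195 lens dir 55.70800860396822 marker -8.561535573539864 rest 70.60491127736962 goal 23.57323651521418
tip [0.45511884 0.05838432 0.05      ] 85.62348875190756 0.08902542805171937 expected 85.50181395077102
```

```bash
python3 -m inch '0 0 -.035 0 0 0 0;0 0 -.035 0 0 0 0;-.0259 .0243 0 0 0 0 0;-.0259 .0243 0 0 0 0 0;-.0259 .0243 0 0 0 0 0;-.0259 .0243 0 0 0 0 0;-.0259 .0243 0 0 0 0 0;-.0259 .0243 0 0 0 0 0;-.0259 .0243 0 0 0 0 0;-.0259 .0243 0 0 0 0 0;-.0259 .0243 0 0 0 0 0;-.0259 .0243 0 0 0 0 0;-.0259 .0243 0 0 0 0 0;-.0259 .0243 0 0 0 0 0;-.0259 .0243 0 0 0 0 0;-.0259 .0243 0 0 0 0 0;-.0259 .0243 0 0 0 0 0;-.0259 .0243 0 0 0 0 0' 20
python3 -m inch '-.0259 .0243 0 0 0 0 0;-.0259 .0243 0 0 0 0 0;-.0259 .0243 0 0 0 0 0;-.0259 .0243 0 0 0 0 0;-.0259 .0243 0 0 0 0 0;-.0259 .0243 0 0 0 0 0;-.0259 .0243 0 0 0 0 0;-.0259 .0243 0 0 0 0 0;0 0 0 0 0 -.104 0;0 0 0 0 0 -.104 0;0 0 0 0 0 -.104 0;0 0 0 0 0 -.104 0;0 0 0 0 0 -.104 0;0 0 0 0 0 0 0;0 0 0 0 0 0 0'
```

```text
time_s: 2.5
tcp_pos: [0.498, -0.0748, 0.297]
eef_rot: [-180.0, 0.1, -154.1]
contact_force: [0.3, -0.7, 0.6]
gripper_width: 0.0006
time_s: 3.75
tcp_pos: [0.5992, 0.1888, 0.2966]
eef_rot: [180.0, 0.0, -124.5]
contact_force: [0.2, -0.1, 0.2]
gripper_width: 0.0006
```

```bash
python3 -m inch '0 0 .03 0 0 0 0;0 0 .03 0 0 0 0;0 0 .03 0 0 0 0;0 0 .012 0 0 0 0;0 0 0 0 0 0 0'
python3 - <<'E'
from h import *
a=r.capture("side");b=r.capture("top")
cv2.imwrite("pics/s1.png",cv2.resize(np.hstack([a[170:320,240:380],b[170:320,200:340]]),(800,429),interpolation=cv2.INTER_CUBIC)[:,:,::-1])
E
```

```text
time_s: 4.17
tcp_pos: [0.5976, 0.1879, 0.1913]
eef_rot: [179.8, -0.3, -124.5]
contact_force: [0.8, 0.3, 0.4]
gripper_width: 0.0011
```

View pics/s1.png

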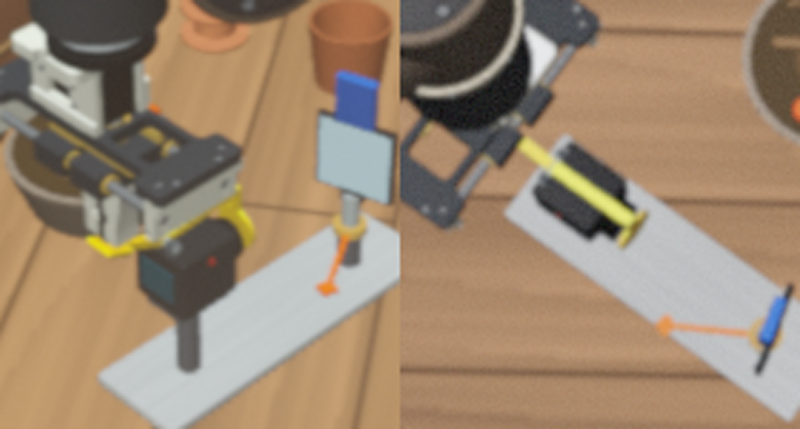

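```bash
python3 -m inch '0 0 .007 0 0 0 0;0 0 .007 0 0 0 0;0 0 .007 0 0 0 0;0 0 .007 0 0 0 0;0 0 .006 0 0 0 0;0 0 .006 0 0 0 0;0 0 0 0 0 0 0'
python3 -m inch '0 0 .003 0 0 0 0;0 0 .003 0 0 0 0;0 0 .002 0 0 0 0;0 0 0 0 0 0 0'
```

```text
time_s: 4.85
tcp_pos: [0.5987, 0.1885, 0.153]
eef_rot: [179.9, -0.1, -124.3]
contact_force: [-0.8, -0.3, -0.2]
gripper_width: 0.0001
time_s: 5.18
tcp_pos: [0.599, 0.1885, 0.1461]
eef_rot: [180.0, -0.0, -124.3]
contact_force: [0.4, -0.6, 0.6]
gripper_width: 0.0005
```

```bash
python3 -m inch '0 0 .003 0 0 0 0;0 0 .002 0 0 0 0;0 0 0 0 0 0 0'
python3 -m inch '0 0 .002 0 0 0 0;0 0 0 0 0 0 0'
python3 - <<'E'
from h import *
a=r.capture("side");b=r.capture("top")
cv2.imwrite("pics/s2.png",cv2.resize(np.hstack([a[170:320,240:380],b[170:320,200:340]]),(800,429),interpolation=cv2.INTER_CUBIC)[:,:,::-1])
print(r.get_state()["contact_force"])
E
```

```text
time_s: 5.43
tcp_pos: [0.5992, 0.1888, 0.1412]
eef_rot: [180.0, -0.0, -124.3]
contact_force: [1.6, 0.2, 0.0]
gripper_width: 0.0004
time_s: 5.6
tcp_pos: [0.5993, 0.1889, 0.1393]
eef_rot: [180.0, 0.0, -124.3]
contact_force: [0.2, 0.5, 0.1]
gripper_width: 0.001
[ 1.05794077 -0.11181244  1.02310299]
```

View pics/s2.png

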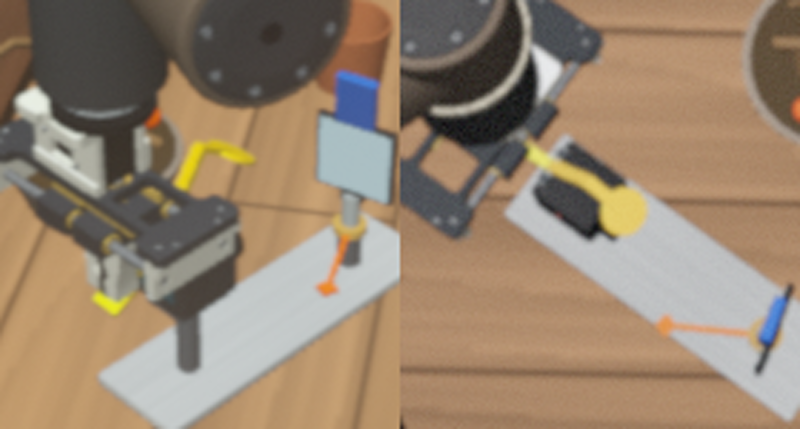

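The cover is well up (crop ~(220,155)); I'll press on in 1–2 mm steps until the end stop shows in the force.

```bash
python3 -m inch '0 0 .0015 0 0 0 0;0 0 0 0 0 0 0'
python3 -m inch '0 0 .0015 0 0 0 0;0 0 0 0 0 0 0'

```

```text
time_s: 5.87
tcp_pos: [0.5996, 0.1889, 0.1387]
eef_rot: [-180.0, 0.0, -124.3]
contact_force: [-1.6, 0.7, 5.4]
gripper_width: 0.0003
time_s: 6.03
tcp_pos: [0.6, 0.1892, 0.1381]
eef_rot: [-179.9, 0.1, -124.3]
contact_force: [-0.6, 0.4, 9.2]
gripper_width: 0.0009
```

```bash
python3 -m inch '0 0 .0015 0 0 0 0;0 0 0 0 0 0 0'
python3 -m inch '0 0 -.01 0 0 0 0;0 0 -.03 0 0 0 0;0 0 -.03 0 0 0 0;0 0 -.03 0 0 0 0;0 0 -.03 0 0 0 0;0 0 -.03 0 0 0 0;.0 0.03 0 0 0 -.1 0;0 0 0 0 0 0 0'
python3 - <<'E'
from h import *
a=r.capture("side");b=r.capture("top")
cv2.imwrite("pics/s3.png",cv2.resize(np.hstack([a[170:320,240:380],b[170:320,200:340]]),(800,429),interpolation=cv2.INTER_CUBIC)[:,:,::-1])
E
```

```text
time_s: 6.2
tcp_pos: [0.6005, 0.1893, 0.1375]
eef_rot: [-179.9, 0.2, -124.3]
contact_force: [-3.2, 0.2, 13.6]
gripper_width: 0.0007
time_s: 6.87
tcp_pos: [0.5731, 0.2073, 0.2977]
eef_rot: [-180.0, 0.2, -118.3]
contact_force: [-0.2, -0.1, -0.2]
gripper_width: 0.0007
```

View pics/s3.png

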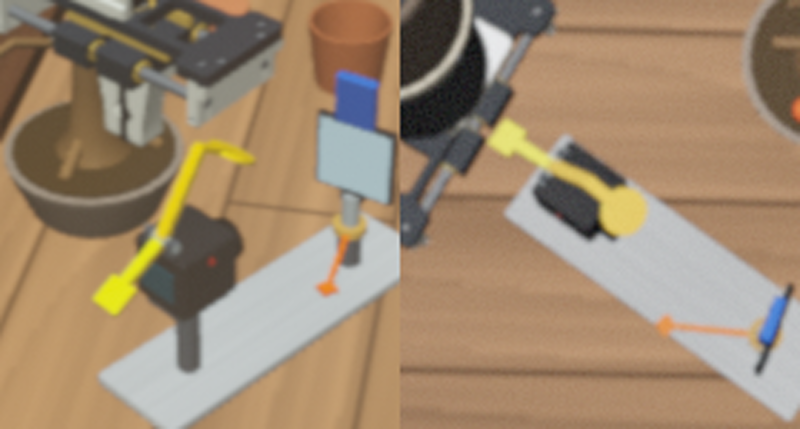

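```bash
python3 - <<'E'
from h import *
X,f=tri(np.array([280.3,273.3]),np.array([237.5,218.3])); print(X,f); A=np.array([.44833,-.03038]);d=X[:2]-A; print(np.degrees(np.arctan2(d[1],d[0])),np.hypot(*d))
E
python3 -m inch '.0336 0 0 0 0 0 .6;.0336 0 0 0 0 0 .6;.0336 0 0 0 0 0 .6;.0336 0 0 0 0 0 .6;.0336 0 0 0 0 0 .6;.0336 0 0 0 0 0 .6;.0336 0 0 0 0 0 .6;.0336 -.0028 0 0 0 0 .6;0 0 0 0 0 -.115 .6;0 0 0 0 0 -.115 .6;0 0 0 0 0 -.115 .6;0 0 0 0 0 -.115 .6;0 0 0 0 0 -.115 .6;0 0 0 0 0 -.115 .6;0 0 0 0 0 -.115 .6;0 0 0 0 0 -.115 .6;0 0 0 0 0 -.115 .6;0 0 0 0 0 -.115 .6'
python3 -m inch '0 0 0 0 0 -.115 .6;0 0 0 0 0 -.115 .6;0 0 0 0 0 -.115 .6;0 0 0 0 0 -.115 .6;0 0 0 0 0 -.115 .6;0 0 0 0 0 0 .6;0 0 0 0 0 0 .6'
```

```text
[0.59761495 0.18651628 0.13086052] [-0.46216451 -0.10048875  0.03967646  0.51793326]
55.4612176844071 0.2633058899494015
time_s: 8.47
tcp_pos: [0.4482, -0.0321, 0.2944]
eef_rot: [179.9, 0.0, -52.5]
contact_force: [-0.1, -0.3, -0.7]
gripper_width: 0.0527
time_s: 9.05
tcp_pos: [0.4482, -0.032, 0.2946]
eef_rot: [180.0, 0.1, -20.0]
contact_force: [-0.3, -0.2, 0.1]
gripper_width: 0.0526
```

```bash
python3 -m inch '-.0005 -.0015 .01 0 0 -.008 .6;0 0 .03 0 0 0 .6;0 0 .03 0 0 0 .6;0 0 .015 0 0 0 .6;0 0 0 0 0 0 .6'
python3 - <<'E'
from h import *
a=r.capture("side");b=r.capture("top")
cv2.imwrite("pics/s4.png",cv2.resize(np.hstack([a[150:300,280:420],b[200:350,270:410]]),(800,429),interpolation=cv2.INTER_CUBIC)[:,:,::-1])
E
```

```text
time_s: 9.47
tcp_pos: [0.4457, -0.0306, 0.2059]
eef_rot: [179.8, 0.3, -19.5]
contact_force: [-0.2, -0.4, -0.7]
gripper_width: 0.053
```

View pics/s4.png

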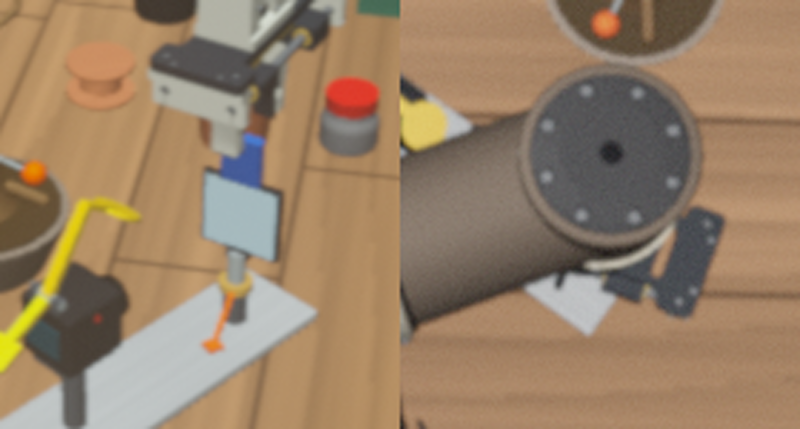

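```bash
python3 -m inch '0 0 .015 0 0 0 .6;0 0 .015 0 0 0 .6;0 0 .01 0 0 0 .6;0 0 0 0 0 0 .6;0 0 0 0 0 0 .6'
```

```text
time_s: 9.98
tcp_pos: [0.4491, -0.03, 0.1711]
eef_rot: [-180.0, -0.1, -19.3]
contact_force: [-0.1, 0.2, 0.2]
gripper_width: 0.0526
```

```bash
python3 -m inch '0 0 .004 0 0 0 .6;0 0 0 0 0 0 0;0 0 0 0 0 0 0;0 0 0 0 0 0 0;0 0 0 0 0 0 0;0 0 0 0 0 0 0;0 0 0 0 0 0 0;0 0 0 0 0 0 0' 20
```

```text
time_s: 10.65
tcp_pos: [0.4484, -0.0301, 0.1661]
eef_rot: [-180.0, -0.0, -19.3]
contact_force: [-0.4, 0.8, -0.1]
gripper_width: 0.0113
```

```bash
python3 -m inch '0 0 0 0 0 .05 0;0 0 0 0 0 .1 0;0 0 0 0 0 .1 0;0 0 0 0 0 .1 0;0 0 0 0 0 .1 0;0 0 0 0 0 .1 0;0 0 0 0 0 .1 0;0 0 0 0 0 .1 0;0 0 0 0 0 .05 0;0 0 0 0 0 0 0;0 0 0 0 0 0 0' 25
python3 - <<'E'
from h import *
a=r.capture("side");b=r.capture("top")
cv2.imwrite("pics/side5.png",a[:,:,::-1]);cv2.imwrite("pics/top5.png",b[:,:,::-1])
cv2.imwrite("pics/s5.png",cv2.resize(np.hstack([a[150:300,280:420],b[200:350,270:410]]),(800,429),interpolation=cv2.INTER_CUBIC)[:,:,::-1])
print(r.get_state()["moment"])
E
```

```text
time_s: 11.57
tcp_pos: [0.4488, -0.0294, 0.1661]
eef_rot: [-179.9, 0.0, -65.0]
contact_force: [-0.2, 5.8, -1.2]
gripper_width: 0.0097
[ 1.83166083 -0.09922291  0.03350242]
```

View pics/s5.png

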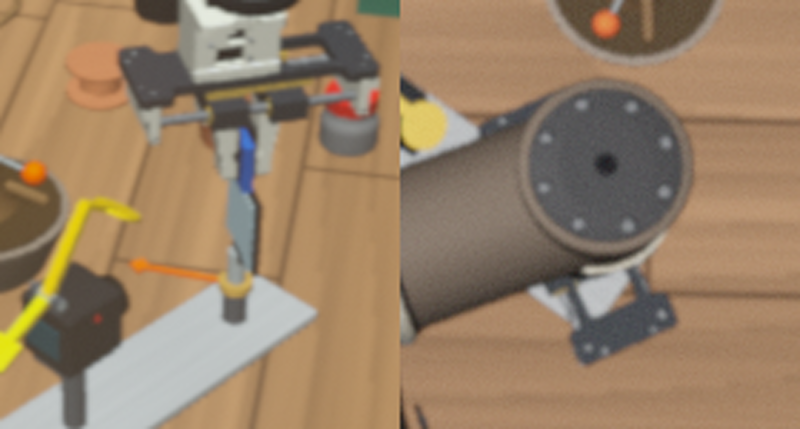

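```bash
python3 - <<'E'
from h import *
S=cv2.imread("pics/side5.png")[:,:,::-1].copy();T=cv2.imread("pics/top5.png")[:,:,::-1].copy()
S0=cv2.imread("pics/side0.png")[:,:,::-1].copy()
c=S[220:270,310:385]; cv2.imwrite("pics/n5.png",cv2.resize(c,(750,500),interpolation=cv2.INTER_CUBIC)[:,:,::-1])
for A in ([.4483,-.0304],[.449,-.0294]):
  A=np.array(A)
  for im,ang0 in((S0,85.4),(S,0)):
    X=None
  for d in (85.4,20,10,0,-5,-8.6):
    t=np.radians(d); print(d,proj("side",np.array([[*(A+l*np.array([np.cos(t),np.sin(t)])),.05] for l in(0,.03,.06,.09)])).round(1).tolist())
M=np.array([.6305,-.0577,.12]); print(proj("side",M),proj("top",M))
for nm,im,bx in(("S",S,(284,200,302,220)),("T",T,(332,200,352,218))): print(nm,cen(mask(im,bx,"orange")))
E
```

```text
85.4 [[361.8, 248.4], [359.1, 255.9], [356.3, 263.6], [353.4, 271.7]]
20 [[361.8, 248.4], [349.7, 249.6], [337.6, 250.8], [325.5, 252.0]]
10 [[361.8, 248.4], [349.5, 248.2], [337.2, 248.1], [325.0, 248.0]]
0 [[361.8, 248.4], [349.6, 246.9], [337.6, 245.4], [325.6, 244.0]]
-5 [[361.8, 248.4], [349.8, 246.2], [338.0, 244.2], [326.3, 242.1]]
-8.6 [[361.8, 248.4], [350.1, 245.8], [338.5, 243.3], [327.0, 240.7]]
85.4 [[361.4, 248.6], [358.7, 256.1], [355.9, 263.9], [353.1, 271.9]]
20 [[361.4, 248.6], [349.4, 249.8], [337.3, 251.0], [325.1, 252.2]]
10 [[361.4, 248.6], [349.2, 248.4], [336.9, 248.3], [324.6, 248.2]]
0 [[361.4, 248.6], [349.3, 247.1], [337.2, 245.7], [325.3, 244.2]]
-5 [[361.4, 248.6], [349.5, 246.5], [337.7, 244.4], [326.0, 242.3]]
-8.6 [[361.4, 248.6], [349.7, 246.0], [338.1, 243.5], [326.6, 241.0]]
[[290.88154341 210.45549262]] [[341.69814834 208.19998027]]
S (array([291.28571429, 211.42857143]), 21)
T (array([341.63157895, 208.38596491]), 57)
```

View pics/n5.png

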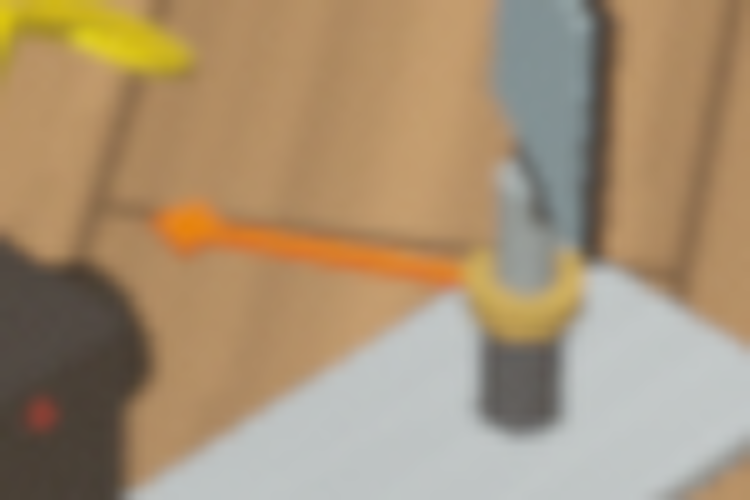

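```bash
python3 - <<'E'
from h import *
Ms=onz("side",np.array([291.2,211.5]),.12); Mt=onz("top",np.array([341.64,208.3]),.12)
As=onz("side",np.array([362.3,248.5]),.05); At=onz("top",np.array([220+429/4,170+467/4]),.05); Af=np.array([.4483,-.0304,0])
ts=onz("side",np.array([326,241.7]),.05)
an=lambda a,b:np.degrees(np.arctan2(b[1]-a[1],b[0]-a[0]))
print(As,At,Ms,Mt,ts)
print("marker",an(As,Ms),an(At,Mt),an(Af,Mt),an(Af,Ms),"needle",an(As,ts),an(Af,ts),np.hypot(*(ts-As)[:2]))
E
```

```text
[ 0.4469352  -0.03007093  0.05      ] [ 0.44951095 -0.02877841  0.05      ] [ 0.62873465 -0.05354415  0.12      ] [ 0.63025514 -0.0575648   0.12      ] [ 0.53901402 -0.03961126  0.05      ]
marker -7.35710040464795 -9.049260687676606 -8.49119605775807 -7.309354012010183 needle -5.915337534313389 -5.798042621974592 0.0925717380936426
```

```bash
python3 -m inch '0 0 0 0 0 .012 0;0 0 0 0 0 .012 0;0 0 0 0 0 0 0;0 0 0 0 0 0 0;0 0 0 0 0 0 0;0 0 0 0 0 0 0'
python3 - <<'E'
from h import *
ims=[r.capture("side") for _ in range(6)]; a=np.mean(ims,0).astype(np.uint8)
cv2.imwrite("pics/n6.png",cv2.resize(a[195:270,280:385],(798,570),interpolation=cv2.INTER_CUBIC)[:,:,::-1])
s=r.get_state(); print(s["eef_rot"],s["tcp_pos"],s["contact_force"],s["gripper_width"],s["time_s"])
print(cen(mask(a,(284,200,302,220),"orange")))
h=cv2.cvtColor(a,cv2.COLOR_RGB2HSV).astype(int); m=(h[...,0]<17)&(h[...,1]>170)&(h[...,2]>150); y,x=np.nonzero(m[232:252,318:356]); y+=232;x+=318
print(len(x)); pts=np.array([onz("side",(u,v),.05)[:2] for u,v in zip(x,y)],np.float32)
vx,vy,x0,y0=cv2.fitLine(pts,cv2.DIST_HUBER,0,.01,.01).ravel(); print("needle",np.degrees(np.arctan(vy/vx)),"y at axis x",y0+(0.4483-x0)*vy/vx, pts.max(0),"line y at marker x",y0+(0.6295-x0)*vy/vx)
E
```

```text
time_s: 12.17
tcp_pos: [0.4488, -0.0294, 0.1661]
eef_rot: [-179.9, 0.0, -66.4]
contact_force: [0.5, 6.7, -0.7]
gripper_width: 0.0102
[-1.79931749e+02  3.15550506e-02 -6.63598680e+01] [ 0.44882199 -0.02940284  0.16611764] [ 0.37271596  5.35758239 -1.00269908] 0.010085996493367794 12.4667
(array([291.36363636, 211.45454545]), 22)
78
needle -8.127405 y at axis x -0.030627498 [ 0.54026    -0.03061813] line y at marker x -0.056504503
```

View pics/n6.png

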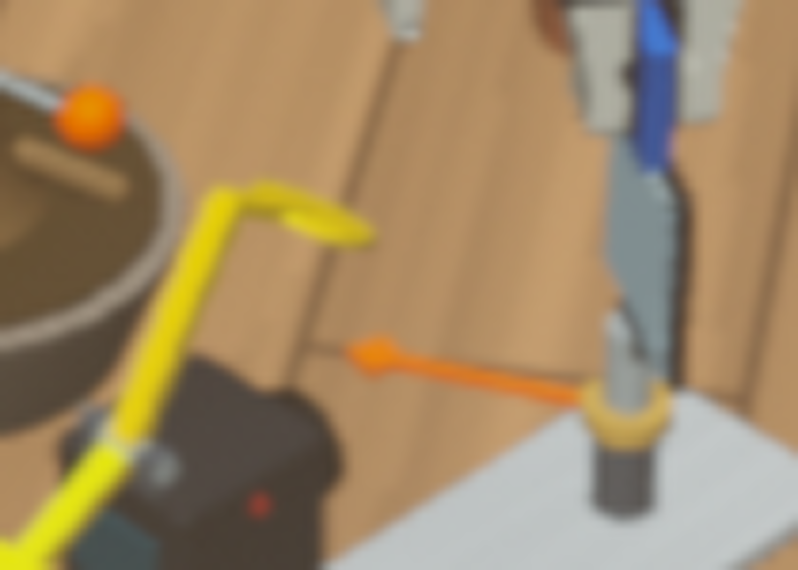

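```bash
python3 -c "
from plant import r
print(r.close_job())"
```

```text
the job is handed in; nothing more can be done
None
```

I raised the lens cover to its end stop, turned the mirror onto the marker, and handed the job in at about 12.5 s with the tab still gripped.

- **Lens cover:** I pressed the pad until the force climbed to 13.6 N, which was the end stop. The cover stayed up after I let go and was still up in the last picture. The triangulated pad height was about 131 mm against the expected 134 mm, within calibration error.
- **Mirror:** I gripped the tab with 25 N and turned it about 47° clockwise. The needle then pointed at about -8.1° measured from the side picture, or about -8.4° worked out from the tool's yaw.
- **Marker direction:** my estimates ranged from -7.3° (side camera) to -9.0° (top camera). I aimed at about -8.3°, so the mirror angle is uncertain by roughly ±0.4°.
- **Side load:** about 5–6 N of sideways force remained on the tool from slightly off-centre gripping; I left it as it was.
- **Bench:** the marker shows no shift in the pictures. I saw no contact with anything else on the bench, but I did not measure the other objects again at the end.

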